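Sort seized electronics into evidence trays

TASK

Sort the five seized items on the evidence table into the grey trays: the two security cameras into the large two-bay tray and the two plug-in adapters into the small two-bay tray, one to a bay, and the pocket scale into the single-bay tray. Each must lie inside its bay, flat on the floor and the same way up as it is now; which way it faces does not matter. They are fragile evidence: set them down gently, do not let them drop.

Things in the scene. Friction and masses are not known exactly. Their poses are not given: they have to be found in the camera images.
- cam_a_center (a point): One of two identical white bullet-type security cameras, standing on its foot: level round housing 44 mm in diameter, 84 mm long along x, lens at +x; visor 98 x 30 x 4 mm on top, foot plate 60 x 42 x 6 mm below. 60 mm high, 98 mm long overall, 250 g. The point is the middle of the housing, 36 mm above the foot's underside; y across, z up. Grip across y. Either bay will do.
- cam_b_center (a point): One of two identical white bullet-type security cameras, standing on its foot: level round housing 44 mm in diameter, 84 mm long along x, lens at +x; visor 98 x 30 x 4 mm on top, foot plate 60 x 42 x 6 mm below. 60 mm high, 98 mm long overall, 250 g. The point is the middle of the housing, 36 mm above the foot's underside; y across, z up. Grip across y. Either bay will do.
- adapter_a_center (a point): One of two identical black plug-in power adapters, lying with its two 16 mm steel pins pointing up: block 60 x 40 x 34 mm (x, y, z), pins near the +x end of its top, 120 g. The point is the centre of the block, 17 mm above its underside; z up. Grip across y (40 mm). Either bay will do.
- adapter_b_center (a point): One of two identical black plug-in power adapters, lying with its two 16 mm steel pins pointing up: block 60 x 40 x 34 mm (x, y, z), pins near the +x end of its top, 120 g. The point is the centre of the block, 17 mm above its underside; z up. Grip across y (40 mm). Either bay will do.
- scale_center (a point): grey pocket scale, a flat block 100 x 58 x 22 mm (x, y, z) with a square steel weighing plate and a small display on top, 150 g. The point is its centre, 11 mm above its underside; z up. Grip it across y (58 mm).
- tray_large: Fixed grey tray for the cameras, 136 x 200 mm (x, y), two large bays side by side, each 128 (x) by 94 mm (y) inside, centred at y = +49 and -49 mm, x = 0. Floor, walls and divider 4 mm thick, wall tops 18 mm above the table. Origin: centre of its underside, z up. A camera fits only with its length roughly along the tray's x.
- tray_small: Fixed grey tray for the adapters, 92 x 196 mm (x, y), two small bays side by side, each 84 (x) by 92 mm (y) inside, centred at y = +48 and -48 mm, x = 0. Floor, walls and divider 4 mm thick, wall tops 18 mm above the table. Origin: centre of its underside, z up. Fingers have most room with the adapter's x along the tray's x.
- tray_single: Fixed grey tray for the pocket scale, 134 x 118 mm (x, y), one bay 126 (x) by 110 mm (y) inside, centred on the tray. Floor and walls 4 mm thick, wall tops 18 mm above the table. Origin: centre of its underside, z up. Fingers have most room with the scale's length along the tray's x.
There are look-alikes about, which are no part of the job. What is shaped like the tray_single but pink is not meant.

How it is judged:
At the end, for the whole second after the job is handed in: One camera rests in each bay of the large tray, one adapter in each bay of the small tray and the scale in the single-bay tray: each within its bay's walls, on the floor within 4 mm in height, upright within 0.1 rad, released and at rest (((x of cam_a_center in the frame of tray_large between -0.02 and 0.02 m and y of cam_a_center in the frame of tray_large between 0.019 and 0.079 m and z of cam_a_center in the frame of tray_large between 0.036 and 0.044 m and x of cam_b_center in the frame of tray_large between -0.02 and 0.02 m and y of cam_b_center in the frame of tray_large between -0.079 and -0.019 m and z of cam_b_center in the frame of tray_large between 0.036 and 0.044 m) or (x of cam_b_center in the frame of tray_large between -0.02 and 0.02 m and y of cam_b_center in the frame of tray_large between 0.019 and 0.079 m and z of cam_b_center in the frame of tray_large between 0.036 and 0.044 m and x of cam_a_center in the frame of tray_large between -0.02 and 0.02 m and y of cam_a_center in the frame of tray_large between -0.079 and -0.019 m and z of cam_a_center in the frame of tray_large between 0.036 and 0.044 m)) and ((x of adapter_a_center in the frame of tray_small between -0.026 and 0.026 m and y of adapter_a_center in the frame of tray_small between 0.018 and 0.078 m and z of adapter_a_center in the frame of tray_small between 0.017 and 0.025 m and x of adapter_b_center in the frame of tray_small between -0.026 and 0.026 m and y of adapter_b_center in the frame of tray_small between -0.078 and -0.018 m and z of adapter_b_center in the frame of tray_small between 0.017 and 0.025 m) or (x of adapter_b_center in the frame of tray_small between -0.026 and 0.026 m and y of adapter_b_center in the frame of tray_small between 0.018 and 0.078 m and z of adapter_b_center in the frame of tray_small between 0.017 and 0.025 m and x of adapter_a_center in the frame of tray_small between -0.026 and 0.026 m and y of adapter_a_center in the frame of tray_small between -0.078 and -0.018 m and z of adapter_a_center in the frame of tray_small between 0.017 and 0.025 m)) and x of scale_center in the frame of tray_single between -0.038 and 0.038 m and y of scale_center in the frame of tray_single between -0.03 and 0.03 m and z of scale_center in the frame of tray_single between 0.011 and 0.019 m and angle between each of cam_a_center, cam_b_center, adapter_a_center, adapter_b_center, scale_center's own z axis and vertical below 0.1 rad and linear speed of each of cam_a, cam_b, adapter_a, adapter_b, scale below 0.01 m/s and angular speed of each of cam_a, cam_b, adapter_a, adapter_b, scale below 0.1 rad/s); the robot touches nothing.
It fails at once if an item is dropped: it moves faster than 0.7 m/s (a free fall of some 25 mm) while the fingers do not touch it ((linear speed of cam_a above 0.7 m/s and contact force between the fingers and cam_a below 0.01 N) or (linear speed of cam_b above 0.7 m/s and contact force between the fingers and cam_b below 0.01 N) or (linear speed of adapter_a above 0.7 m/s and contact force between the fingers and adapter_a below 0.01 N) or (linear speed of adapter_b above 0.7 m/s and contact force between the fingers and adapter_b below 0.01 N) or (linear speed of scale above 0.7 m/s and contact force between the fingers and scale below 0.01 N)).
It also fails if it takes over 144 s, if anything falls off the work surface, if the arm or the gripper's body presses on something with over 40 N, if the wrist force passes 120 N, or if a joint passes its speed limit or range.

ROBOT

A 6-joint arm with a two-finger parallel gripper is mounted at the origin on the work surface. World frame = base frame: x ahead of the robot, y to its left, z up, the work surface at z = 0. Lengths are in m, angles in rad, forces in N, time in s.
With the tool pointing down it reaches from about 0.25 to 0.8 m from the base axis. Payload 3.9 kg.
Tool frame: the origin (TCP) lies at the centre of the arm's flange, where the gripper is bolted on; the fingertips stand 173 mm ahead of it and the grasp point (between the pads) lies 155 mm ahead of it; z points along the fingers, y is the direction in which the jaws open and shut (so a half turn about z gives the same grasp; the last joint's range is limited). The gripper opens to 85 mm and grips with 20 to 120 N. Pads are 22 mm wide; open, the fingers measure 114 mm over their backs; the gripper's body (76 mm by 85 mm) begins 54 mm behind the grasp point. The pads swing forward as they close: fully open they stand 13 mm farther back than shut.
Start: joints at [-1.263, 0.26, -0.138, 1.173, 0, 1.571], TCP at [0.159, -0.5, 0.405] pointing down, gripper open.
Joint ranges: [-2.78, 2.78], [-0.83, 1.72], [-1.28, 1.37], [-1.9, 2.12], [-1.57, 1.48], [-3.14, 3.14]. Speed limits (rad/s): [2.57, 2.57, 3.14, 3.14, 3.14, 3.14].

INTERFACE

Orientations are given as a unit quaternion [w, x, y, z].
In Python, from plant import r gives the robot as it stands. The module is installed in compiled form; this text tells all that it offers. Calls block until the motion is done:
- r.move_ptp(position, orientation): joint-space move of the TCP to a pose.
- r.move_straight(position, v=0.15, rotation=None, max_force=None): straight line of the TCP; rotation=None keeps the orientation; v is the mean speed in m/s. With max_force (N) it stops when the force on the tool has changed by that much, and returns True; else False.
- r.move_joints(angles): joint-space move.
- r.open_gripper() and r.grab(squeeze=None): open the fingers fully, or close them until they stop; squeeze is the grip in N (None keeps the last).
- r.dwell(seconds).
- r.inverse_kinematics(position, orientation): joint angles nearest the present ones, or None.
- r.capture(name): name is "side" or "top"; returns a dict with "frame" (384x512x3 uint8, blue, green, red), "depth" (384x512 float32, m along the optical axis (not along the pixel's ray), 0 where there is no reading), "fx", "fy", "cx", "cy" (pixels), "k1" (the pictures are not rectified: a ray, as slopes to the right and down, at radius r is drawn at 1 + k1 r^2 times it, then the intrinsics apply), "R" (3x3) and "t" (3): a world point X has camera coordinates R X + t. Camera axes: x right, y down, z forward; pixel columns grow to the right and rows downward; lengths in m; the calibration is good to about 2 mm. A picture is of the moment at which its call begins.
A pose or a line that the arm cannot do raises r.IKError and nothing moves.
- r.close_job(): hands the job in, once; it reports no verdict.
Readings, each from a call of its own:
- r.read_t(): time.
- r.read_joint_pos(): joint angles.
- r.read_joint_velocities(): joint speeds.
- r.read_tau(): joint torques, N m.
- r.read_position(): TCP position.
- r.read_orientation(): TCP orientation.
- r.read_wrist_force(): force on the tool from outside, world axes, zero at the start.
- r.read_moment(): the same for the moment, N m.
- r.read_grip_width(): finger opening in m.
Only numpy, scipy, OpenCV 4.12 (cv2) and the standard library are available. Lean on these libraries where they do the work, as an engineer would, in place of code of your own. Each camera call takes 0.05 s, during which the arm holds its last target.

## Working session

There is one attempt and no reset: what is moved stays moved. The work goes in short steps, each a Python script; the robot and the scene stay as the last script left them, time stands still between calls to the robot, and variables do not carry over. Pictures are saved under pics/ and viewed, and the job is handed in when it is done.

```bash
mkdir -p pics; ls; python3 - <<'E'
from plant import r
import cv2,numpy as np
for n in("top","side"):
    c=r.capture(n); cv2.imwrite(f"pics/{n}0.png",cv2.resize(c["frame"],(800,600),interpolation=cv2.INTER_CUBIC))
    np.savez(f"{n}0.npz",**c)
    print(n,c["fx"],c["fy"],c["cx"],c["cy"],c["k1"],(-c["R"].T@c["t"]).round(3),c["R"].round(3).tolist(),(c["depth"]>0).mean())
print(r.read_t(),r.read_position(),r.read_orientation(),r.read_grip_width())
E
```

```text
pics
top 388.46195617763743 388.46195617763743 259.2552780709917 193.88356634768388 0.01960053210541876 [ 0.354 -0.062  1.045] [[0.017, -1.0, 0.012], [-0.991, -0.019, -0.136], [0.136, -0.01, -0.991]] 0.9959564208984375
side 373.35669529516974 373.35669529516974 255.36868596644155 195.4632516113958 -0.027553358323454607 [ 0.417 -0.733  0.815] [[0.988, -0.151, -0.009], [-0.118, -0.733, -0.669], [0.095, 0.663, -0.743]] 0.9960378011067709
0.1 [ 0.15894842 -0.50004068  0.40394609] [-8.58602050e-04  9.88184699e-01  1.53265271e-01 -1.40333729e-04] 0.08538276712267476
```

View pics/top0.png

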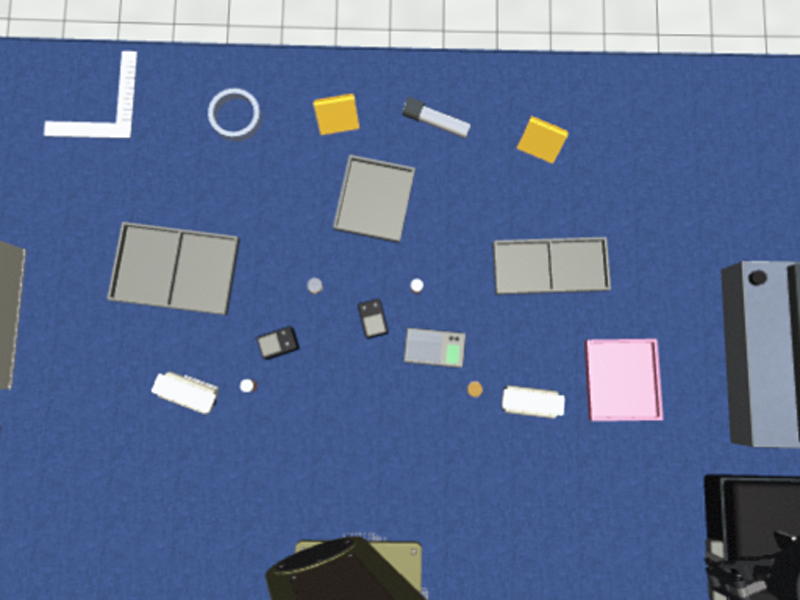

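View pics/side0.png

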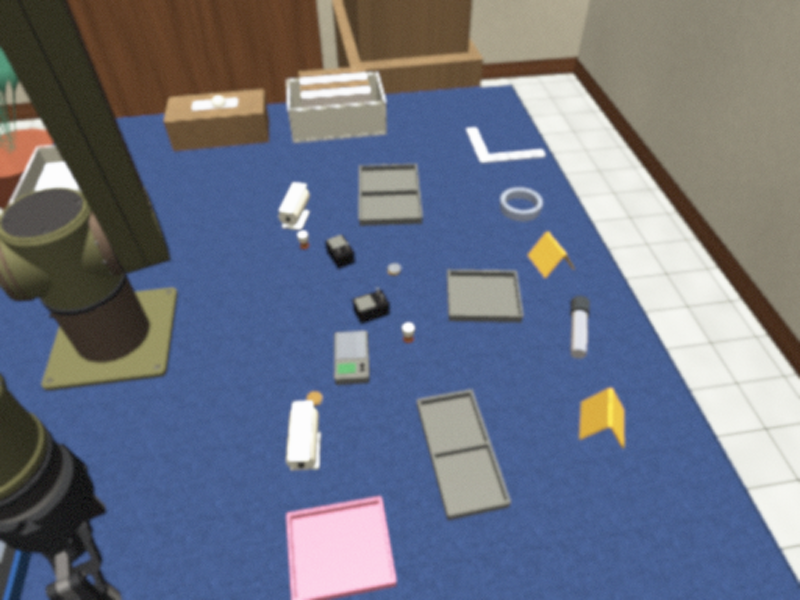

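The top view shows:
- **Cameras:** (185,392) and (533,402).
- **Adapters:** (278,342) and (372,318).
- **Scale:** (435,347).
- **Trays:** large (172,267), small (552,265), grey single (374,198). The pink tray at (624,380) is the look-alike and isn't used.

Next I'll make a metric height map and enlarged crops.

```bash
cat > h.py <<'E'
import numpy as np,cv2
def cloud(c):
    h,w=c["depth"].shape
    v,u=np.mgrid[:h,:w]
    K=np.array([[c["fx"],0,c["cx"]],[0,c["fy"],c["cy"]],[0,0,1.]])
    p=np.stack([u,v],-1).reshape(-1,1,2).astype(float)
    n=cv2.undistortPoints(p,K,np.array([float(c["k1"]),0,0,0])).reshape(h,w,2)
    d=c["depth"]
    X=np.dstack([n*d[...,None],d])
    return (X-c["t"])@c["R"]
def at(c,u,v,z):
    K=np.array([[c["fx"],0,c["cx"]],[0,c["fy"],c["cy"]],[0,0,1.]])
    n=cv2.undistortPoints(np.array([[[u,v]]],float),K,np.array([float(c["k1"]),0,0,0]))[0,0]
    o=-c["R"].T@c["t"]; d=c["R"].T@np.array([n[0],n[1],1]); s=(z-o[2])/d[2]; return o+s*d
def ortho(c,x0,x1,y0,y1,z,s):
    # metric rectified view at plane z; s px per m ; rows: x decreasing, cols: y decreasing
    H=int((x1-x0)*s);W=int((y1-y0)*s)
    i,j=np.mgrid[:H,:W]
    P=np.stack([x1-i/s,y1-j/s,np.full(i.shape,float(z))],-1)
    C=P@c["R"].T+c["t"]; a=C[...,:2]/C[...,2:]
    r2=(a**2).sum(-1,keepdims=True); a=a*(1+c["k1"]*r2)
    return cv2.remap(c["frame"],(a[...,0]*c["fx"]+c["cx"]).astype(np.float32),(a[...,1]*c["fy"]+c["cy"]).astype(np.float32),cv2.INTER_CUBIC)
E
python3 - <<'E'
from h import *
for n in("top","side"):
    c=dict(np.load(f"{n}0.npz")); P=cloud(c)
    m=(P[...,0]>.15)&(P[...,0]<.75)&(abs(P[...,1])<.5)&(c["depth"]>0)&(P[...,2]<.12)
    z=P[...,2]; print(n,"table z",np.median(z[m&(abs(z)<.01)]))
    f=(m&(z>.006)).astype(np.uint8)
    k,l,s,ce=cv2.connectedComponentsWithStats(f,connectivity=8)
    for i in range(1,k):
        if s[i,4]<40: continue
        q=P[l==i]; zz=q[:,2]
        rc=cv2.minAreaRect((q[:,:2]*1000).astype(np.float32))
        print(i,s[i,4],"px800",(ce[i]*800/512).round(),"rect",np.round(rc[0],1),np.round(rc[1],1),round(rc[2],1),"z",np.percentile(zz,[5,50,98]).round(4))
c=dict(np.load("top0.npz"))
cv2.imwrite("pics/ortho.png",ortho(c,.15,.7,-.36,.36,0.02,1100))
E
```

```text
top table z -0.0014098354405400002
1 341 px800 [374. 199.] rect [682.3 -13.9] [119.3 135.5] 79.5 z [0.0076 0.0156 0.0196]
37 727 px800 [171. 266.] rect [550.1 327. ] [202.9 136.4] 83.7 z [0.0068 0.0148 0.0192]
44 550 px800 [553. 264.] rect [ 568.  -323.6] [ 93.3 196.9] 3.2 z [0.0072 0.0155 0.02  ]
112 65 px800 [314. 284.] rect [525.3  85.8] [22.5 21.9] 1.3 z [0.0065 0.009  0.0122]
113 51 px800 [416. 285.] rect [524.8 -90.5] [17.6 19. ] 26.5 z [0.0209 0.0332 0.0373]
135 355 px800 [373. 317.] rect [468.3 -17.3] [59.5 39.7] 14.9 z [0.0285 0.0325 0.0375]
141 391 px800 [278. 342.] rect [424.1 141. ] [39.7 60.3] 19.7 z [0.0165 0.0322 0.0389]
142 829 px800 [435. 347.] rect [ 421.5 -122.7] [99.8 58.1] 85.5 z [0.0176 0.0212 0.0251]
143 443 px800 [623. 377.] rect [ 372.4 -441.4] [135.9 118.8] 1.5 z [0.0075 0.0156 0.0199]
164 672 px800 [185. 392.] rect [336.9 282. ] [97.7 43.6] 70.8 z [0.0368 0.0568 0.0606]
169 60 px800 [248. 384.] rect [352.5 185.6] [18.2 18.1] 62.3 z [0.0088 0.0328 0.0371]
178 666 px800 [532. 401.] rect [ 333.4 -279.7] [97.7 46.2] 84.1 z [0.0396 0.0576 0.062 ]
side table z -0
[... 280 characters left out ...]
 263 px800 [339. 250.] rect [423.3 143.4] [39.9 63.2] 19.8 z [0.0102 0.0314 0.0438]
18 395 px800 [484. 297.] rect [681.6 -11.2] [122.9 134.4] 79.5 z [0.0068 0.0142 0.0192]
23 355 px800 [371. 305.] rect [467.8 -15.6] [60.9 42.1] 14.1 z [0.0089 0.0318 0.0436]
35 70 px800 [408. 331.] rect [524.6 -88.9] [17.3 16.8] 82.5 z [0.0073 0.0307 0.036 ]
36 714 px800 [351. 357.] rect [ 420.9 -120.8] [101.5  57.8] 85.1 z [0.0132 0.0215 0.0248]
37 794 px800 [463. 454.] rect [ 567.3 -320.7] [ 92.8 197. ] 3.0 z [0.0071 0.0157 0.0198]
38 824 px800 [303. 434.] rect [ 336.1 -252.2] [148.9  43.6] 84.1 z [0.0081 0.058  0.0615]
61 725 px800 [338. 549.] rect [ 372.6 -439.5] [135.1 120.5] 1.7 z [0.007  0.0165 0.0201]
```

View pics/ortho.png

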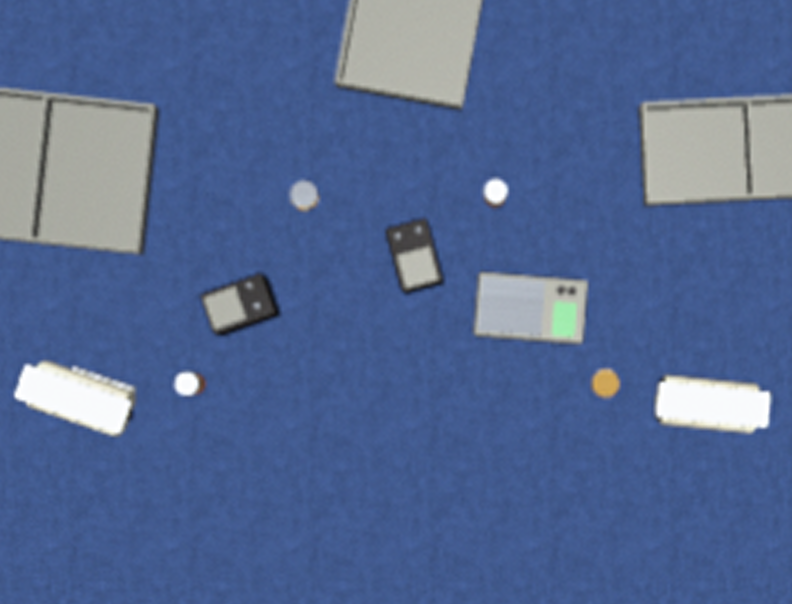

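All blob sizes match the descriptions to within about 2 mm, and the two views agree to about 3 mm. The pink tray is excluded by its colour. I'll check enlarged crops for the cameras' lens ends and the grey single tray.

```bash
python3 - <<'E'
from h import *
t=dict(np.load("top0.npz"));s=dict(np.load("side0.npz"))
def sq(c,x,y,z,hw=.07): return cv2.resize(ortho(c,x-hw,x+hw,y-hw,y+hw,z,3000),(380,290) if 0 else (290,290))
rows=[]
for c in(t,s): rows.append(np.hstack([sq(c,.3375,.2825,.058),sq(c,.334,-.279,.058)]))
cv2.imwrite("pics/cams.png",np.vstack(rows))
cv2.imwrite("pics/single.png",cv2.resize(ortho(t,.58,.78,-.12,.1,.018,1500),(600,545)))
E
```

```text
(no output)
```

View pics/cams.png

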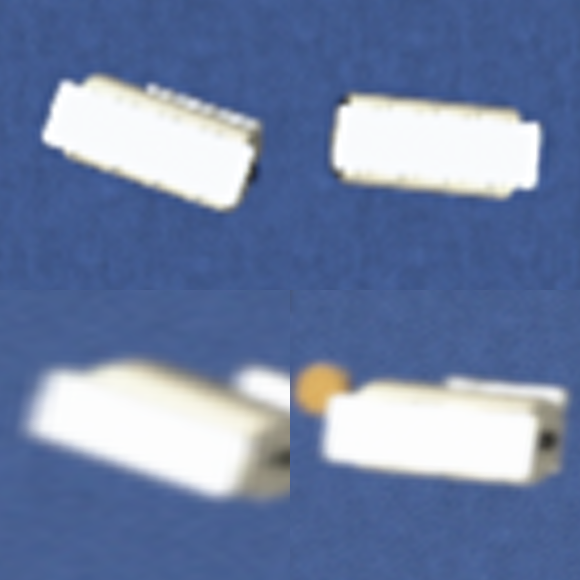

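View pics/single.png

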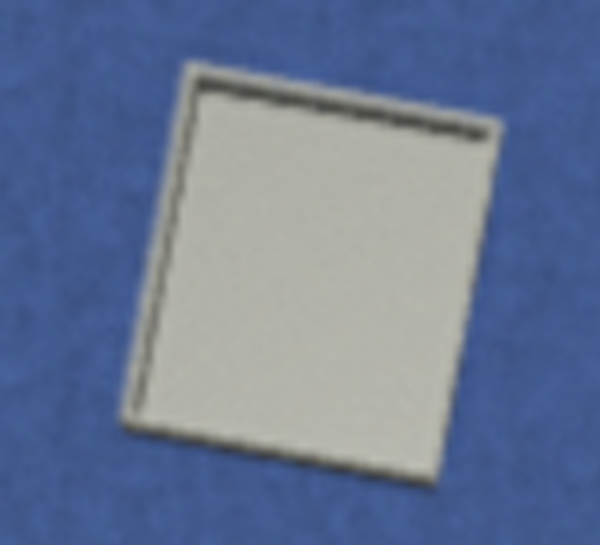

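Both lenses face −y, and the visor overhangs both ends equally, so the rectangle centre is the housing centre. The grey single tray at (374,198) is confirmed, with its x axis at −10.5°. I'll check IK for every pose, then do the scale first.

```bash
cat > job.py <<'E'
import numpy as np
from math import *
def bay(c,deg,y): a=radians(deg); return (c[0]-y*sin(a),c[1]+y*cos(a))
L=((.5502,.3286),-6.3); S=((.5676,-.3222),3.1)
# pick xy, length deg, place xy, place deg, tcp height over underside
J={"scale":((.4212,-.1218),85.3,(.682,-.0125),-10.5,.1785),
"ad1":((.468,-.0165),14.5,bay(*S,48),3.1,.183),
"ad2":((.4237,.142),109.7,bay(*S,-48),3.1,.183),
"camA":((.338,.2825),70.8,bay(*L,49),-6.3,.188),
"camB":((.334,-.279),84.1,bay(*L,-49),-6.3,.188)}
def q(deg): a=radians(deg)/2; return [0,cos(a),sin(a),0]
from plant import r
HI=.31
def choose(xy,deg):
    best=None
    for d in(deg,deg-180,deg+180):
        j=r.inverse_kinematics([*xy,HI],q(d)); 
        if j is None or r.inverse_kinematics([*xy,.18],q(d)) is None: continue
        c=abs(j[5])
        if best is None or c<best[0]: best=(c,d,j)
    return best
def pick(n,squeeze=40,down=0.0):
    xy,dg,_,_,h=J[n]; d=choose(xy,dg)[1]
    r.move_ptp([*xy,HI],q(d)); r.move_straight([*xy,h+.03],v=.2)
    hit=r.move_straight([*xy,h],v=.06,max_force=8); z=r.read_position()[2]
    r.grab(squeeze); w=r.read_grip_width()
    r.move_straight([*xy,HI],v=.15); print(n,"hit",hit,"z",z,"w",w,"w lifted",r.read_grip_width(),"F",np.round(r.read_wrist_force(),2),r.read_t())
def place(n):
    _,_,xy,dg,h=J[n]; d=choose(xy,dg)[1]
    r.move_ptp([*xy,HI],q(d)); r.move_straight([*xy,h+.03],v=.15)
    print("w over bay",r.read_grip_width())
    hit=r.move_straight([*xy,h+.003],v=.03,max_force=4); z=r.read_position()[2]
    r.open_gripper(); F=r.read_wrist_force()
    r.move_straight([*xy,HI],v=.15); print(n,"place hit",hit,"z",z,"nominal",h+.004,"F",np.round(F,2),r.read_t())
E
python3 - <<'E'
from job import *
for n,(a,d,b,e,h) in J.items():
    for p in((a,d),(b,e)):
        x=choose(*p); print(n,np.round(p[0],3),x and (x[1],np.round(x[2],2)))
E
```

```text
scale [ 0.421 -0.122] (85.3, array([-0.28,  0.18, -0.51,  0.88,  0.  ,  1.37]))
scale [ 0.682 -0.012] (-190.5, array([-0.02,  0.58,  0.12,  1.11,  0.  ,  0.16]))
ad1 [ 0.468 -0.016] (-165.5, array([-0.04,  0.23, -0.44,  0.9 ,  0.  , -0.29]))
ad1 [-2.028 47.608] None
ad2 [0.424 0.142] (109.7, array([ 0.32,  0.19, -0.49,  0.89,  0.  ,  1.55]))
ad2 [  3.163 -48.252] None
camA [0.338 0.282] (-109.2, array([ 0.7 ,  0.18, -0.5 ,  0.88,  0.  , -0.54]))
camA [ 5.927 49.033] None
camB [ 0.334 -0.279] (84.1, array([-0.7 ,  0.18, -0.51,  0.88,  0.  ,  0.98]))
camB [ -4.827 -48.375] None
```

Units slip: the bay offsets went in as mm instead of m. I'll fix that and run the scale.

```bash
sed -i 's/a=radians(deg); return/a=radians(deg); y=y\/1000; return/' job.py
python3 - <<'E'
from job import *
ok=True
for n,(a,d,b,e,h) in J.items():
    x=choose(b,e); print(n,np.round(b,3),x and np.round(x[2],2)); ok&=x is not None
if ok:
    pick("scale")
    import cv2; cv2.imwrite("pics/s1.png",cv2.resize(r.capture("side")["frame"],(800,600)))
E
```

```text
scale [ 0.682 -0.012] [-0.02  0.58  0.12  1.11  0.    0.16]
ad1 [ 0.565 -0.274] [-0.45  0.48 -0.04  1.04  0.   -0.51]
ad2 [ 0.57 -0.37] [-0.58  0.57  0.11  1.11  0.   -0.63]
camA [0.556 0.377] [0.6  0.56 0.09 1.1  0.   0.71]
camB [0.545 0.28 ] [ 0.47  0.46 -0.09  1.02  0.    0.58]
scale hit False z 0.1785419517765153 w 0.05676667776726159 w lifted 0.0571437326097484 F [-0.77  0.56 -1.18] 4.525
```

View pics/s1.png

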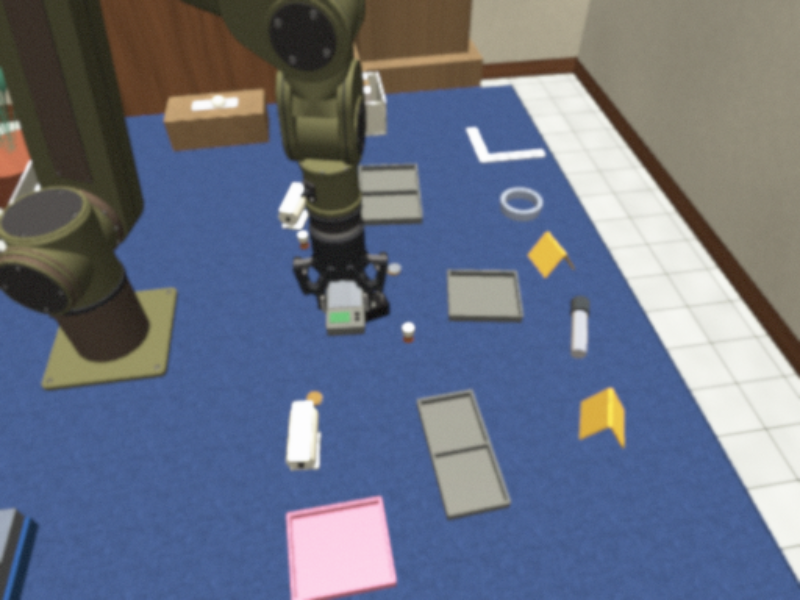

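The scale is held level at (345,305), with width 57 mm against the expected 58. Placing it now.

```bash
python3 - <<'E'
from job import *
place("scale")
import cv2; cv2.imwrite("pics/s2.png",cv2.resize(r.capture("side")["frame"],(800,600)))
E
```

```text
w over bay 0.05725040620311978
scale place hit True z 0.1831403742995011 nominal 0.1825 F [ 0.   -0.82 -0.62] 8.6917
```

View pics/s2.png

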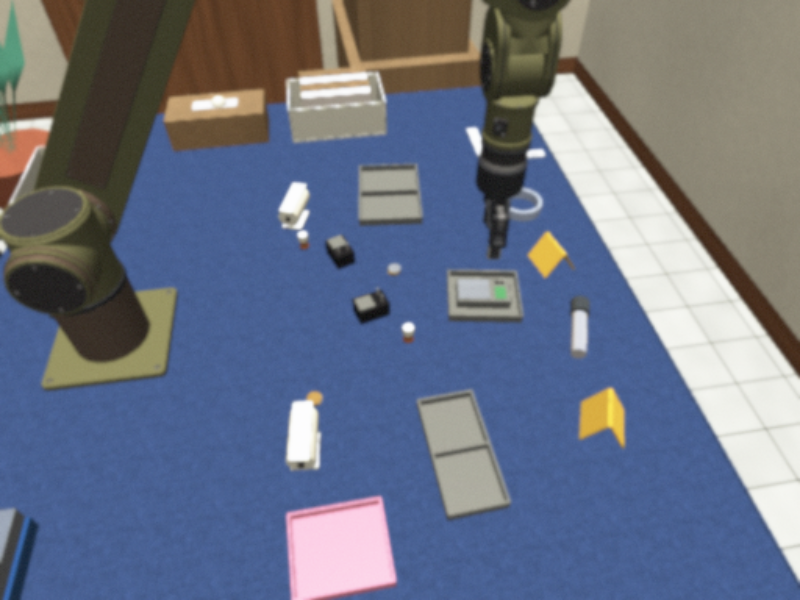

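The scale sits centred in the grey tray at (484,292), and contact came at the nominal height. Adapters next, with checks on grip width.

```bash
python3 - <<'E'
from job import *
import cv2
for n in("ad1","ad2"):
    pick(n); w=r.read_grip_width()
    if not .035<w<.043: print("ABORT"); break
    place(n)
cv2.imwrite("pics/s3.png",cv2.resize(r.capture("side")["frame"],(800,600)))
E
```

```text
ad1 hit False z 0.18280749331232343 w 0.039727786754030346 w lifted 0.03922032530209553 F [ 0.43  0.18 -1.35] 12.375
w over bay 0.03909154505928661
ad1 place hit True z 0.18744591233590907 nominal 0.187 F [0.15 0.6  0.17] 16.525
ad2 hit False z 0.18301781593697514 w 0.038969814654295526 w lifted 0.03915731662394953 F [ 0.36  0.13 -0.62] 21.0833
w over bay 0.03909639772311181
ad2 place hit True z 0.18745855457630847 nominal 0.187 F [-0.68  0.4   0.48] 26.0917
```

View pics/s3.png

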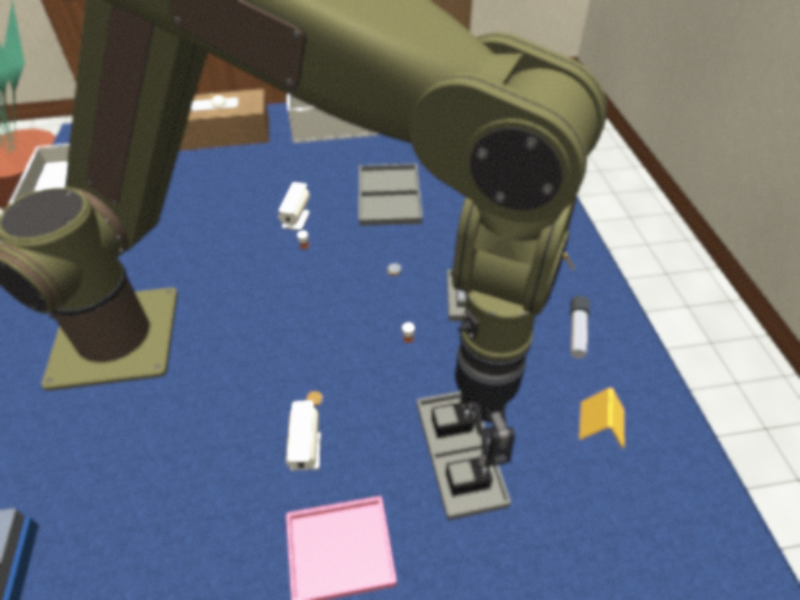

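Both adapters are in their bays, at (453,418) and (468,473). Now the cameras.

```bash
python3 - <<'E'
from job import *
import cv2
for n in("camA","camB"):
    pick(n,50); w=r.read_grip_width()
    if not .038<w<.047: print("ABORT"); break
    place(n)
else:
    r.move_ptp([.25,-.35,.4],q(90)); r.dwell(.5)
for n in("top","side"):
    c=r.capture(n); np.savez(n+"1.npz",**c); cv2.imwrite(f"pics/{n}4.png",cv2.resize(c["frame"],(800,600)))
E
```

```text
camA hit False z 0.1880471084635669 w 0.04278014718068208 w lifted 0.042468378722161804 F [ 1.13 -0.09 -1.47] 31.2917
w over bay 0.04287281429581197
camA place hit True z 0.19259233445878018 nominal 0.192 F [-0.73  1.24  0.58] 35.425
camB hit False z 0.18806661226901464 w 0.04286563148763585 w lifted 0.04287436141467413 F [-0.29  0.5  -1.85] 40.575
w over bay 0.04317941125352645
camB place hit True z 0.19257361529785938 nominal 0.192 F [ 0.34 -0.17  0.8 ] 45.7167
```

View pics/top4.png

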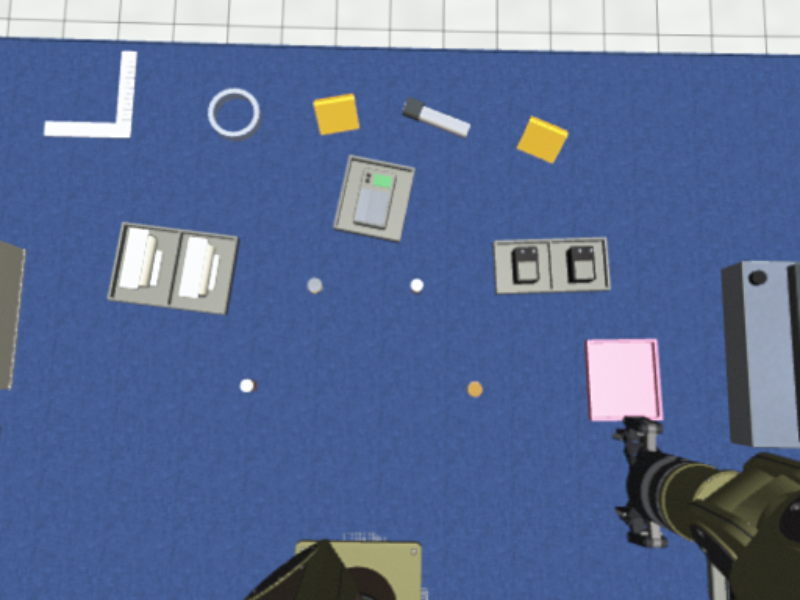

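View pics/side4.png

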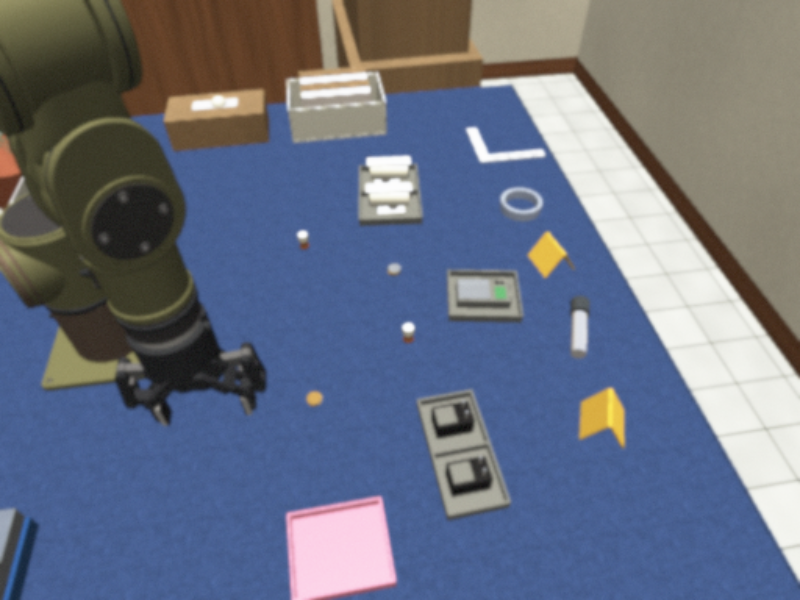

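```bash
python3 - <<'E'
from h import *
from math import *
T={"large":((.5502,.3286),-6.3,.09,.13,.032),"small":((.5676,-.3222),3.1,.07,.12,.027),"single":((.682,-.0125),-10.5,.09,.08,.0215)}
for n in("top","side"):
    c=dict(np.load(n+"1.npz"));P=cloud(c)
    for k,(o,d,hx,hy,zt) in T.items():
        a=radians(d);dx=P[...,0]-o[0];dy=P[...,1]-o[1];x=cos(a)*dx+sin(a)*dy;y=-sin(a)*dx+cos(a)*dy
        m=(abs(x)<hx)&(abs(y)<hy)&(P[...,2]>zt)&(P[...,2]<.1)&(c["depth"]>0)
        kk,l,s,_=cv2.connectedComponentsWithStats(m.astype(np.uint8))
        for i in range(1,kk):
            if s[i,4]<40: continue
            g=l==i;rc=cv2.minAreaRect((np.c_[x[g],y[g]]*1000).astype(np.float32))
            print(n,k,np.round(rc[0],1),np.round(rc[1],1),round(rc[2],1),"z50,95",np.percentile(P[g][:,2],[50,95]).round(4))
E
```

```text
top large [ 0.9 42.8] [97.1 37.6] 0.8 z50,95 [0.0609 0.0645]
top large [ -1.7 -55.2] [39.9 97.7] 89.7 z50,95 [0.0609 0.0645]
top small [ 0.4 46.3] [39.8 60.3] 89.0 z50,95 [0.037  0.0405]
top small [ -2.3 -49.3] [40.1 59.7] 89.7 z50,95 [0.0365 0.041 ]
top single [-2.2 -2.7] [58.2 99.3] 89.9 z50,95 [0.0251 0.0285]
side large [ 0.9 45.4] [44.5 95.4] 89.7 z50,95 [0.0559 0.0642]
side large [ -2.5 -53.9] [42.6 97. ] 87.7 z50,95 [0.0561 0.0642]
side small [-0.4 48.6] [41.8 60.7] 89.2 z50,95 [0.0371 0.0403]
side small [ -2.4 -47.8] [60.7 41.1] 0.1 z50,95 [0.037  0.0404]
side single [-2.7 -1.3] [58.9 99.6] 88.4 z50,95 [0.0253 0.0279]
```

Positions are well within limits. A quick check that the cameras' visors are level:

```bash
python3 - <<'E'
from h import *
from math import *
o=(.5502,.3286);a=radians(-6.3)
for n in("top","side"):
    c=dict(np.load(n+"1.npz"));P=cloud(c)
    dx=P[...,0]-o[0];dy=P[...,1]-o[1];x=cos(a)*dx+sin(a)*dy;y=-sin(a)*dx+cos(a)*dy
    for s in(1,-1):
        m=(abs(x)<.045)&(abs(y-s*.049)<.04)&(P[...,2]>.056)&(P[...,2]<.1)&(c["frame"].min(-1)>235)
        A=np.c_[x[m],y[m],np.ones(m.sum())];co,*_=np.linalg.lstsq(A,P[m][:,2],rcond=None)
        print(n,s,m.sum(),"slopes",co[:2].round(3),"y range",np.percentile(y[m],[2,98]).round(4),"mean x",x[m].mean().round(4))
E
```

```text
top 1 404 slopes [0.004 0.001] y range [0.0314 0.0601] mean x -0.0005
top -1 402 slopes [0.006 0.017] y range [-0.0651 -0.0374] mean x -0.0008
side 1 141 slopes [-0.006  0.057] y range [0.0324 0.0601] mean x 0.0003
side -1 171 slopes [0.004 0.037] y range [-0.0649 -0.0333] mean x -0.0014
```

```bash
python3 -c "
from plant import r
print(r.read_t(),r.read_wrist_force()); r.close_job()"
```

```text
48.8 [-0.12931173 -0.22499544  0.2768042 ]
the job is handed in; nothing more can be done
```

I put the scale in the grey single-bay tray, one adapter in each small bay and one camera in each large bay, then handed the job in at 48.8 s of the 144 s allowed. Each item was lowered slowly until it touched the tray floor and only then released. The pink tray was left alone.

My last camera checks passed, with the gripper open and the arm parked clear of everything:

| Item | Offset from bay centre (both views) | Top height |
|---|---|---|
| Scale | within 3 mm | about 25 mm (expected 26) |
| Adapters | within 3 mm | about 37 mm (expected 38) |
| Cameras | within 7 mm across the bay (limit 30), 3 mm along it (limit 20) | about 61–64 mm (expected 64) |

- **Camera level:** the top view puts the visors at no more than 0.02 rad from level. The side view gave up to 0.06 rad from few pixels, still under the 0.1 rad limit.
- **View disagreement:** the two views differed by up to about 3 mm in y, roughly what the stated 2 mm calibration allows.
- **One slip:** a mm/m mistake in the bay positions showed up in the reach check before the arm had moved, and I fixed it then.

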